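# Index the tilted board turntable

## Robot

A 7-joint arm with a two-finger parallel gripper is mounted at the origin on a cart in front of the work surface, level with it; the furniture and walls round the work are solid. World frame = base frame: x ahead of the robot, y to its left, z up, the work surface at z = 0. Lengths are in mm, angles in rad, forces in N, time in s.
With the tool pointing down it reaches from about 400 to 875 mm from the base axis. Payload 4.4 kg.
Tool frame: the origin (TCP) lies at the very end of the fingers, on their centre line; the grasp point (between the pads) lies 19 mm behind it; z points along the fingers, y is the line along which they close (so a half turn about z gives the same grasp; the last joint's range is limited). The gripper opens to 85 mm and grips with 20 to 120 N. Pads are 22 mm wide; open, the fingers measure 114 mm over their backs; the gripper's body (76 mm by 85 mm) begins 54 mm behind the grasp point. The pads swing forward as they close: fully open they stand 13 mm farther back than shut.
Start: joints at [-1.337, 0.628, 0.038, 1.517, -0.027, 0.996, -0.02], TCP at [191.94, 621.029, 231.313] pointing down, gripper open.
Joint ranges: [-3.06, 3.06], [-0.37, 2.12], [-1.25, 1.32], [0.18, 2.47], [-1.1, 4.24], [0.23, 1.98], [-2.94, 2.94]. Speed limits (rad/s): [2.57, 2.57, 3.14, 3.14, 3.14, 3.14, 3.14].

## Interface

Orientations are given as [roll, pitch, yaw] about the fixed x, y, z axes, in that order (R = Rz(yaw) Ry(pitch) Rx(roll)).
In Python, from cell import read_state, get_image, camera_params, finish_job gives the robot as it stands.
- The arm moves only by the tool arm_command, never from a script. Its argument "deltas" is a list of rows, each an object of numbers: "dx", "dy", "dz": the shift along the world's x, y, z in m; "yaw": the turn about the world's z in degrees; "jaw": the opening, from 0 (shut) to 1 (fully open). A call has 1 to 20 rows; each row is the pose to reach, as a shift and turn from the pose commanded when the call began; what a row does not reach only later rows make up. A row lasts 1/10 s, in which the tool goes at most 50 mm and 8.59 degrees, less where a joint would pass 70% of its speed; a pose out of reach is approached as far as the arm can. A call with a gripper value outside its range is refused whole. The fingers move at their own pace and stop on an object; the grip force is fixed at half the most. Time passes only in rows, so rows that repeat a pose let the fingers close. It gives the time, the measured TCP pose, the force, the opening and the grip force at its end, in the units of the state.
- read_state(): the state, without advancing time (a new reading comes with each control period).
- get_image(name): name is "scene" or "top" or "wrist"; returns (picture, depth): 420x560x3 uint8, red, green, blue; 420x560 float32, mm along the optical axis (not along the pixel's ray), 0 where there is no reading.
- camera_params(name): a dict with "camera_matrix" (3x3 intrinsics, pixels), "extrinsics" (4x4, takes a point from camera to world coordinates). Camera axes: x right, y down, z forward; pixel columns grow to the right and rows downward; lengths in mm; the calibration is good to about 2 mm. The wrist camera is an equidistant fisheye: a pixel r from the principal point sees the ray r / f radians off the axis. A picture is of the moment at which its call begins: read the wrist's pose just before it. camera_params takes no time and is no camera call; for the wrist camera it gives the pose at the moment of the call.
- finish_job(): hands the job in; it is judged then, once.
The state is a dict: "clock": time; "qpos": joint angles; "qd": joint speeds; "tau": joint torques, N m; "eef_pos": TCP position; "tool_rot": TCP orientation; "force": force on the tool from outside, world axes, zero at the start; "torque": the same for the moment, N m; "width": finger opening in mm; "gripper_force": force on a finger pad.
Only numpy, scipy, OpenCV 4.12 (cv2) and the standard library are available. Lean on these libraries where they do the work, as an engineer would, in place of code of your own. Each camera call takes 0.05 s, during which the arm holds its last target. There are 200 camera calls.

## Task

Loosen the black wing knob until its clamp is clear of the tilted turntable, turn the turntable by its board rails until its yellow mark meets the red pointer, then tighten the knob again as firmly as it was, so that the turntable is locked there. Do not touch the circuit board between the rails, and leave the dispenser bottle, the tip cleaner and the solder spool where they stand.

Things in the scene. Friction and masses are not known exactly. Their poses are not given: they have to be found in the camera images.
- stand: Blue cast stand (fixed, on four rubber feet), foot plate 160x170 mm; origin under the middle of the foot, x away from the robot at yaw 0, y to the clamp's side. Pivot 85 mm up; the round head (180 mm) on it is tilted 22 to 30 degrees towards -x of the stand, and held there firmly. No part of the stand is higher than 0.19 m.
- table_centre (a point): Centre of the top face of the black turntable (disc 164 mm across, 12 mm thick, white ticks every 15 degrees). z is its tilted turning axis, out of the top face, up and towards the robot; x lies along the board rails and turns with the disc, the yellow mark is at -x. The rails stand 22 mm above this face.
- table_mark (a point): Outer end of the one yellow line on the turntable, on its top face 80 mm from its centre; same axes as table_centre. The two aluminium rails (90 mm long, 7 mm thick, 22 mm high) run along this line either side of the centre; over both outer faces 57 mm, to be gripped across near the middle.
- pointer_tip (a point): Where the yellow mark must come: the tip of the fixed red pointer at the low front edge of the head, level with the turntable's top face and 80 mm from its centre. z is the turning axis, y points to the clamp's side.
- turntable (a joint): Angle of the turntable about table_centre z, counter-clockwise from above positive; 0 (or 2 pi) when the mark is at the pointer. Turns without end, either way; drag 0.12 N m when the clamp is loose, and it stays where it is left; locked while the clamp is tight.
- knob_top (a point): Centre of the top face of the black wing knob, on its axis; 112 mm from the turntable's axis, 54 mm above its face (tight). z is the screw axis, parallel to the turntable's. Wing 66 mm long along x, 14 mm thick, 24 mm high down from here, white dot at +x; hub 26 mm across below. The clamp strap under it, 26 mm wide, reaches to 68 mm from the turntable's axis, its top 16 mm above the face.
- clamp_knob (a joint): Turn of the wing knob about knob_top z, counter-clockwise from above positive = loosening. About 0 at the start and tight (-0.25 is its stop); from about 0.5 the clamp is off the disc; open stop at 1.6. It rises 2.5 mm per rad, takes 0.2 to 0.35 N m and stays where it is left. At 0 the wing points at right angles to the line from the turntable's centre.
- board: White circuit board 42x42 mm with a black header, fixed between the rails; its plate lies 10 mm above the turntable's face, its highest part 21 mm. Fragile: not to be touched. Origin under its middle, z along the turning axis.
- ipa_dispenser: White dispenser bottle with a wide flat top, 64 mm across, 123 mm high, standing loose; origin under its middle. The bottle, the cleaner and the spool stand left, right and in front of the stand, in any order. To be left alone.
- tip_cleaner: Black domed soldering-tip cleaner with brass wool, 56 mm across, 62 mm high, standing loose; origin under its middle. To be left alone.
- solder_spool: Solder spool with blue flanges, 62 mm across, 40 mm high, standing loose on a flange; origin near the middle of its underside. To be left alone.

How it is judged:
By the outcome, as a careful person would: the job done as asked, in the order asked, and still so for the second after the job is handed in, with the robot touching nothing.
It also fails if it takes over 64 s, if anything falls off the work surface, if the arm or the gripper's body presses on something with over 40 N, if the wrist force passes 120 N, or if a joint passes its speed limit or range.

## Working session

There is one attempt and no reset: what is moved stays moved. The work goes in short steps, Python scripts to look and compute and a tool call to move; the robot and the scene stay as the last step left them, time stands still between calls to the robot, and variables do not carry over. Pictures are saved under pics/ and viewed, at most 10 in all, crops included, and the job is handed in when it is done.

Besides the shell and the picture viewer there is one more tool, called after "Request:" by a JSON object that holds its "api" and its "payload", one argument or row to a line. arm_command: Moves the arm, as the interface text tells. Its arguments: {"type":"object","properties":{"deltas":{"type":"array"}},"required":["deltas"]}

```bash
mkdir -p pics; ls
cat > h.py <<'E'
import numpy as np, cv2
from cell import *
def grab(n,tag):
    p=camera_params(n); im,d=get_image(n)
    np.savez('pics/%s.npz'%tag,im=im,d=d,K=np.array(p['camera_matrix']),E=np.array(p['extrinsics']))
    cv2.imwrite('pics/%s.png'%tag,im[:,:,::-1]); return im,d
def cloud(tag):
    z=np.load('pics/%s.npz'%tag); d=z['d']; K=z['K'];E=z['E']
    v,u=np.mgrid[:d.shape[0],:d.shape[1]]
    P=np.stack([(u-K[0,2])/K[0,0]*d,(v-K[1,2])/K[1,1]*d,d],-1)
    W=P@E[:3,:3].T+E[:3,3]; W[d<=0]=np.nan
    return z['im'],W
E
python3 - <<'E'
from h import *
import cv2
a,_=grab('scene','s0'); b,_=grab('top','t0')
print(read_state())
for n in('scene','top'): print(camera_params(n))
E
```

```text
pics
{'clock': 0.1, 'qpos': array([-1.3367987 ,  0.6292073 ,  0.03844992,  1.51827897, -0.02700326,
        0.99628743, -0.02000721]), 'qd': array([ 0.00019335, -0.00309082, -0.00092455, -0.00324886,  0.00032162,
        0.0027484 , -0.00172842]), 'tau': array([ 3.04315668e-03, -5.64530182e+01,  1.23056743e+00, -1.93969059e+01,
        1.13409743e-02,  5.53272359e-03,  5.42880386e-06]), 'eef_pos': array([191.77057567, 620.48368888, 230.50765156]), 'tool_rot': array([-3.13992965e+00,  1.46698839e-05,  2.84178163e+00]), 'force': array([-0.28570951,  0.65802018, -0.200935  ]), 'torque': array([0.04529213, 0.04225749, 0.03542715]), 'gripper_force': 0.0, 'width': 85.05422690446686}
{'camera_matrix': array([[448.04264539,   0.        , 274.79066764],
       [  0.        , 448.04264539, 212.21979209],
       [  0.        ,   0.        ,   1.        ]]), 'extrinsics': array([[-5.04353545e-01, -3.82926141e-01,  7.73947719e-01,
        -1.21886806e+02],
       [-8.63466543e-01,  2.31211222e-01, -4.48293318e-01,
         5.27489656e+02],
       [-7.28216782e-03, -8.94376286e-01, -4.47256111e-01,
         5.12250831e+02],
       [ 0.00000000e+00,  0.00000000e+00,  0.00000000e+00,
         1.00000000e+00]])}
{'camera_matrix': array([[435.30790782,   0.        , 280.66372573],
       [  0.        , 435.30790782, 210.17250779],
       [  0.        ,   0.        ,   1.        ]]), 'extrinsics': array([[-1.60629060e-02, -9.97210033e-01,  7.28980953e-02,
         4.69353013e+02],
       [-9.99767711e-01,  1.70663430e-02,  1.31629460e-02,
         1.62470531e+02],
       [-1.43703258e-02, -7.26697267e-02, -9.97252528e-01,
         9.99265814e+02],
       [ 0.00000000e+00,  0.00000000e+00,  0.00000000e+00,
         1.00000000e+00]])}
```

View pics/s0.png

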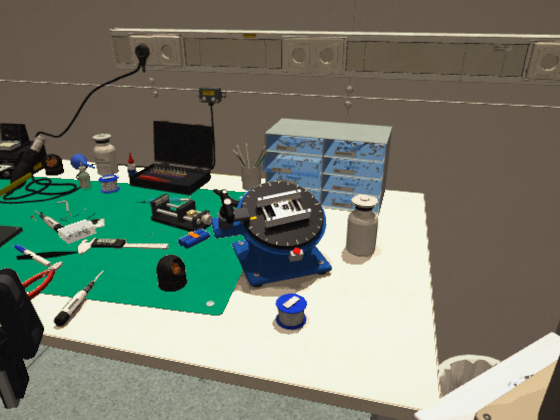

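View pics/t0.png

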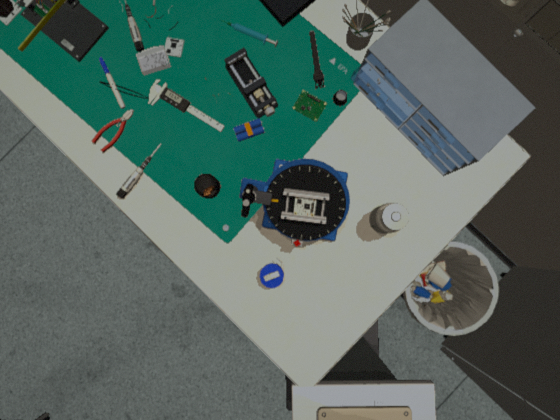

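The stand is at about (306,200) in the top view, with the knob to its left at (247,200). The yellow mark points at the clamp, around (275,199), and the red pointer is at (297,243). The turntable therefore needs roughly +90° ccw.

```bash
cat > m.py <<'E'
from h import *
import sys
def crop(tag,u0,u1,v0,v1,s,out):
    im=cv2.imread('pics/%s.png'%tag)[v0:v1,u0:u1]
    cv2.imwrite('pics/%s.png'%out,cv2.resize(im,None,fx=s,fy=s,interpolation=cv2.INTER_CUBIC))
def plane(P,n=3000,t=1.5):
    r=np.random.default_rng(0);best=None;bc=0
    for _ in range(n):
        a,b,c=P[r.choice(len(P),3,False)]
        N=np.cross(b-a,c-a);l=np.linalg.norm(N)
        if l<50: continue
        N/=l
        if N[2]<0:N=-N
        if not .84<N[2]<.96: continue
        k=(abs((P-a)@N)<t).sum()
        if k>bc: bc=k;best=(a,N)
    I=abs((P-best[0])@best[1])<t; Q=P[I];c=Q.mean(0)
    N=np.linalg.svd(Q-c)[2][2]; N*=np.sign(N[2]); return c,N,I
E
python3 - <<'E'
from m import *
for tag,(u0,u1,v0,v1) in dict(s0=(225,335,180,275),t0=(250,355,155,245)).items():
    im,W=cloud(tag); P=W[v0:v1,u0:u1].reshape(-1,3); C=im[v0:v1,u0:u1].reshape(-1,3)
    ok=~np.isnan(P[:,0])&(P[:,2]>40); P=P[ok];C=C[ok]
    dark=C.max(1)<70
    c,N,I=plane(P[dark]); Q=P[dark][I]
    e=np.cross(N,[0,0,1]);e/=np.linalg.norm(e);f=np.cross(N,e)
    xy=np.c_[(Q-c)@e,(Q-c)@f].astype(np.float32)
    (cc,r)=cv2.minEnclosingCircle(xy); cen=c+cc[0]*e+cc[1]*f
    print(tag,len(P),dark.sum(),I.sum(),'N',N.round(4),'tilt',np.degrees(np.arccos(N[2])),'dir',np.degrees(np.arctan2(N[1],N[0])),'cen',cen.round(1),r)
    # red, yellow
    hsv=cv2.cvtColor(im,cv2.COLOR_RGB2HSV)
    for nm,lo,hi in(('red',0,8),('yel',18,32)):
        m=(hsv[...,0]>=lo)&(hsv[...,0]<=hi)&(hsv[...,1]>150)&(hsv[...,2]>90)
        v,u=np.nonzero(m[v0:v1+20,u0:u1]); 
        if len(v): X=W[v+v0,u+u0]; print(nm,len(v),np.median(u)+u0,np.median(v)+v0,np.nanmedian(X,0).round(1))
    h=(P-c)@N; 
    print(np.histogram(h,bins=np.arange(-5,75,5)))
crop('t0',225,365,150,255,5.7,'t0c'); crop('s0',205,345,170,275,5.7,'s0c')
E
```

```text
s0 6417 2847 1448 N [-0.4348  0.0942  0.8956] tilt 26.41377087674157 dir 167.77661134904628 cen [544.1 144.6 123.9] 98.05448150634766
red 38 296.0 250.5 [464.  142.4  83.2]
yel 21 253.0 218.0 [551.6 186.  124.1]
(array([1717, 1543,  179,  508,  284,  293,    1,   10,   11,   18,   21,
        128,   28,    0,    0]), array([-5,  0,  5, 10, 15, 20, 25, 30, 35, 40, 45, 50, 55, 60, 65, 70]))
t0 6019 3916 2456 N [-0.4356  0.0967  0.8949] tilt 26.49877319775602 dir 167.48081462706978 cen [551.9 137.9 128.6] 94.1318588256836
red 26 297.0 243.0 [466.8 141.5  84.7]
yel 19 274.0 200.0 [553.9 187.  125.6]
(array([1866, 1870,  181,  467,  284,  296,   14,   21,   10,   10,    9,
         15,    0,    0,    0]), array([-5,  0,  5, 10, 15, 20, 25, 30, 35, 40, 45, 50, 55, 60, 65, 70]))
```

View pics/t0c.png

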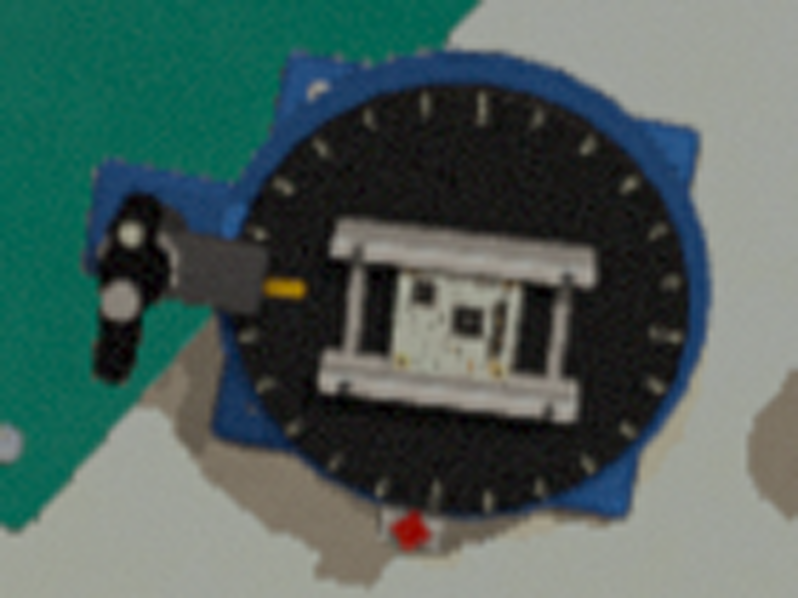

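View pics/s0c.png

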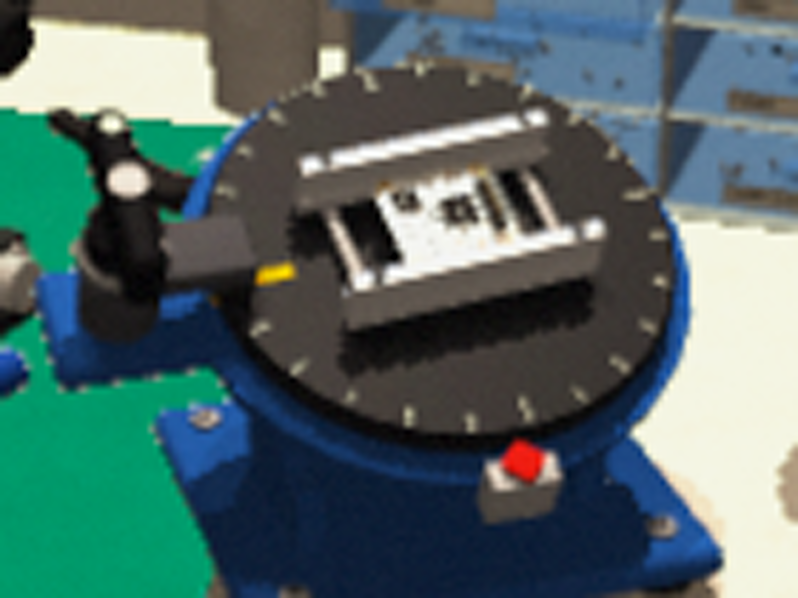

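The crops show:
- **Wing knob:** its white dot is at the far end, and the wing runs roughly along the stand's x, perpendicular to the strap.
- **Turntable:** the rails lie about along y, and the yellow mark sits at the strap end.
- **Pointer:** the red pointer is at the low front edge.

Next I'll measure the exact poses.

```bash
cat >> m.py <<'E'
def measure(tag,box,N=np.array([-.4352,.0955,.8952]),dk=70):
    u0,u1,v0,v1=box; im,W=cloud(tag); P=W[v0:v1,u0:u1].reshape(-1,3); C=im[v0:v1,u0:u1].reshape(-1,3).astype(int)
    ok=~np.isnan(P[:,0])&(P[:,2]>30); P=P[ok];C=C[ok]
    N=N/np.linalg.norm(N); Y=np.cross(N,[1,0,0]) if 0 else np.cross([0,0,1],-N); Y/=np.linalg.norm(Y)
    Y=-Y if Y[1]<0 else Y
    X=np.cross(Y,N); 
    return P,C,X,Y,N
E
python3 - <<'E'
from m import *
for tag,box in dict(s0=(205,345,175,280),t0=(225,360,150,250)).items():
    P,C,X,Y,N=measure(tag,box)
    c0=np.array([545,140,126.]); 
    D=(P-c0)@np.array([X,Y,N]).T
    d=C.max(1)<70; rr=np.hypot(D[:,0],D[:,1])
    face=d&(rr<60)&(abs(D[:,2])<6); z0=np.median(D[face,2]); D[:,2]-=z0
    b=(C.min(1)>110)&(rr<75)&(abs(D[:,2]-22)<3)
    R=D[b]; rect=cv2.minAreaRect(R[:,:2].astype(np.float32))
    print(tag,'X',X.round(3),'Y',Y.round(3),'z0',z0,'rails',b.sum(),rect,R[:,2].mean())
    cc=np.r_[rect[0],0]; cw=c0+np.array([X,Y,N]).T@(cc+[0,0,z0]); print('centre',cw.round(1))
    D=D-cc
    k=(D[:,1]>80)&(D[:,2]>25)&(D[:,2]<65)&(abs(D[:,0])<60)
    K=D[k]; top=K[K[:,2]>45]; print('knob',k.sum(),len(top),top.mean(0),np.percentile(K[:,2],[50,90,98]))
    print(cv2.minAreaRect(top[:,:2].astype(np.float32)), K.min(0),K.max(0))
    w=top[C[k][K[:,2]>45].min(1)>110]; print('white',w.round(0).tolist()[:12])
    rd=(C[:,0]>120)&(C[:,1]<60)&(D[:,0]<-50); print('red',D[rd].mean(0).round(1),D[rd].max(0).round(1))
    ye=(C[:,0]>120)&(C[:,1]>80)&(C[:,2]<50); print('yel',D[ye].mean(0).round(1),D[ye].std(0))
    # loose objects
    im,W=cloud(tag)
E
```

```text
s0 X [ 0.874 -0.192  0.446] Y [ 0.214  0.977 -0.   ] z0 -0.8817660185197876 rails 227 ((0.5377483367919922, -14.228599548339844), (58.11844253540039, 88.57067108154297), 3.927135944366455) 21.92754497570722
centre [542.8 125.9 125.5]
knob 345 246 [ -4.40144563 113.34084192  52.53714952] [51.89015395 55.08190637 56.33305604]
((-0.2392730712890625, 112.47384643554688), (13.825181007385254, 65.52574920654297), 89.98358917236328) [-34.17956489  99.82391607  25.35014403] [ 32.52283351 125.30822165  57.47575786]
white [[33.0, 110.0, 51.0], [27.0, 113.0, 55.0], [29.0, 111.0, 53.0], [27.0, 109.0, 54.0], [28.0, 107.0, 53.0], [23.0, 114.0, 57.0], [23.0, 112.0, 57.0], [26.0, 109.0, 53.0], [26.0, 108.0, 53.0], [22.0, 114.0, 56.0], [24.0, 112.0, 53.0], [23.0, 110.0, 53.0]]
red [-88.8  -0.8  -3. ] [-78.7   5.5  -0. ]
yel [-4.2 60.   0.2] [1.86322933 3.87614773 0.95040818]
t0 X [ 0.874 -0.192  0.446] Y [ 0.214  0.977 -0.   ] z0 -0.8244432148683793 rails 248 ((4.076322555541992, -14.05795669555664), (57.94600296020508, 88.17276763916016), 5.267967700958252) 21.671185681749723
centre [545.9 125.4 127.1]
knob 304 234 [  1.00799796 111.23717706  52.81349628] [52.19941648 55.22246725 56.42644508]
((-0.49575042724609375, 111.6880111694336), (14.124597549438477, 65.07418823242188), 89.82039642333984) [-33.02982009  99.22773245  25.13882649] [ 32.04583182 124.08194802  57.57616078]
white [[25.0, 112.0, 56.0], [25.0, 111.0, 55.0], [23.0, 112.0, 55.0], [23.0, 110.0, 55.0], [21.0, 110.0, 54.0], [5.0, 113.0, 56.0], [4.0, 112.0, 54.0], [5.0, 110.0, 54.0], [2.0, 115.0, 55.0], [3.0, 113.0, 58.0], [3.0, 111.0, 56.0], [2.0, 110.0, 54.0]]
red [-90.9  -0.1  -1.8] [-83.1   5.2   0.8]
yel [-6.  60.4  1.3] [1.33806267 3.20784041 0.99520247]
```

Measured results:
- **Turntable centre:** about (544, 126, 126), tilt 26.5°, stand yaw −12.4°. The mark needs +85° ccw.
- **Knob top:** about (545, 240, 175), with its angle close to 0.

The plan is to push the wing, and later the rails, with closed fingers. I'll start by approaching outside the near wing end.

Request:
{"api": "arm_command", "payload": {
  "deltas": [
    {"dx": 0.05, "dy": -0.05, "dz": 0, "yaw": 2, "jaw": 0},
    {"dx": 0.341, "dy": -0.344, "dz": 0.005, "yaw": 4.8, "jaw": 0},
    {"dx": 0.341, "dy": -0.344, "dz": 0.005, "yaw": 4.8, "jaw": 0},
    {"dx": 0.341, "dy": -0.344, "dz": 0.005, "yaw": 4.8, "jaw": 0},
    {"dx": 0.341, "dy": -0.344, "dz": 0.005, "yaw": 4.8, "jaw": 0},
    {"dx": 0.341, "dy": -0.344, "dz": 0.005, "yaw": 4.8, "jaw": 0},
    {"dx": 0.341, "dy": -0.344, "dz": 0.005, "yaw": 4.8, "jaw": 0},
    {"dx": 0.341, "dy": -0.344, "dz": 0.005, "yaw": 4.8, "jaw": 0},
    {"dx": 0.341, "dy": -0.344, "dz": 0.005, "yaw": 4.8, "jaw": 0},
    {"dx": 0.341, "dy": -0.344, "dz": 0.005, "yaw": 4.8, "jaw": 0},
    {"dx": 0.341, "dy": -0.344, "dz": 0.005, "yaw": 4.8, "jaw": 0},
    {"dx": 0.341, "dy": -0.344, "dz": 0.005, "yaw": 4.8, "jaw": 0},
    {"dx": 0.341, "dy": -0.344, "dz": 0.005, "yaw": 4.8, "jaw": 0},
    {"dx": 0.341, "dy": -0.344, "dz": 0.005, "yaw": 4.8, "jaw": 0}
  ]
}}

```text
clock: 1.5
eef_pos: [531.6, 278.7, 236.2]
tool_rot: [3.141, -0.001, 2.928]
force: [-0.4, 0.2, -0.5]
width: 0.2
gripper_force: 0.0
```

Request:
{"api": "arm_command", "payload": {
  "deltas": [
    {"dx": 0, "dy": 0.002, "dz": -0.04, "yaw": 0, "jaw": 0},
    {"dx": 0, "dy": 0.002, "dz": -0.075, "yaw": 0, "jaw": 0},
    {"dx": 0, "dy": 0.002, "dz": -0.092, "yaw": 0, "jaw": 0},
    {"dx": 0, "dy": 0.002, "dz": -0.092, "yaw": 0, "jaw": 0},
    {"dx": 0, "dy": 0.002, "dz": -0.092, "yaw": 0, "jaw": 0}
  ]
}}

```text
clock: 2.0
eef_pos: [532.7, 280.1, 144.7]
tool_rot: [3.141, 0.0, 2.927]
force: [-0.1, -0.7, 0.3]
width: -0.2
gripper_force: 0.0
```

Run:
```python
from m import *
print(read_state()['eef_pos'],read_state()['force']); grab('scene','s1');grab('top','t1')
a=cv2.imread('pics/s1.png')[150:290,190:350];b=cv2.imread('pics/t1.png')[130:270,215:375]
cv2.imwrite('pics/j1.png',cv2.resize(np.hstack([a,b]),(800,350),interpolation=2))
```

```text
[532.70820868 280.07397365 144.74066764] [-0.05112284 -0.66549607  0.25721099]
```

View pics/j1.png

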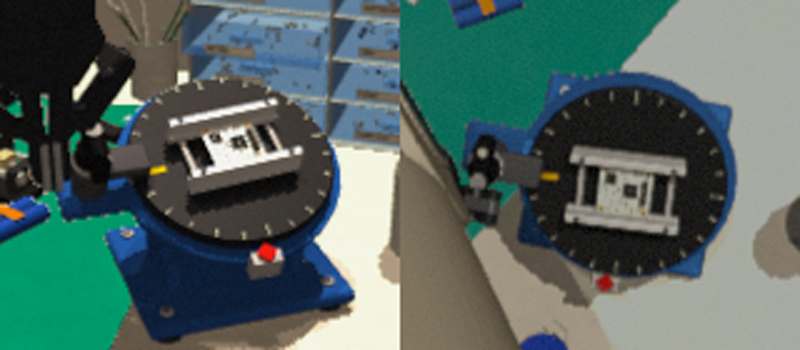

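The left half shows the closed fingers just outside the near wing end, at about (45,165). Nothing has been touched yet, so I'll push toward −Y.

Request:
{"api": "arm_command", "payload": {
  "deltas": [
    {"dx": -0.0013, "dy": -0.006, "dz": 0, "yaw": 0, "jaw": 0},
    {"dx": -0.0021, "dy": -0.0098, "dz": 0, "yaw": 0, "jaw": 0},
    {"dx": -0.0026, "dy": -0.012, "dz": 0, "yaw": 0, "jaw": 0},
    {"dx": -0.003, "dy": -0.014, "dz": 0, "yaw": 0, "jaw": 0},
    {"dx": -0.0035, "dy": -0.016, "dz": 0, "yaw": 0, "jaw": 0},
    {"dx": -0.0039, "dy": -0.018, "dz": 0, "yaw": 0, "jaw": 0}
  ]
}}

```text
clock: 2.7
eef_pos: [530.1, 264.6, 145.0]
tool_rot: [3.135, 0.002, 2.927]
force: [2.6, 8.8, -2.0]
width: -0.1
gripper_force: 4.7
```

Request:
{"api": "arm_command", "payload": {
  "deltas": [
    {"dx": -0.0004, "dy": -0.002, "dz": 0, "yaw": 0, "jaw": 0},
    {"dx": -0.0009, "dy": -0.004, "dz": 0, "yaw": 0, "jaw": 0},
    {"dx": -0.0013, "dy": -0.006, "dz": 0, "yaw": 0, "jaw": 0},
    {"dx": -0.0017, "dy": -0.008, "dz": 0, "yaw": 0, "jaw": 0},
    {"dx": -0.0022, "dy": -0.01, "dz": 0, "yaw": 0, "jaw": 0},
    {"dx": -0.0026, "dy": -0.012, "dz": 0, "yaw": 0, "jaw": 0}
  ]
}}

```text
clock: 3.3
eef_pos: [526.9, 257.6, 145.3]
tool_rot: [3.13, 0.001, 2.931]
force: [-0.1, 14.8, 0.0]
width: -0.3
gripper_force: 7.5
```

Request:
{"api": "arm_command", "payload": {
  "deltas": [
    {"dx": -0.0004, "dy": -0.002, "dz": 0, "yaw": 0, "jaw": 0},
    {"dx": -0.0009, "dy": -0.004, "dz": 0, "yaw": 0, "jaw": 0},
    {"dx": -0.0013, "dy": -0.006, "dz": 0, "yaw": 0, "jaw": 0},
    {"dx": -0.0017, "dy": -0.008, "dz": 0, "yaw": 0, "jaw": 0},
    {"dx": -0.0022, "dy": -0.01, "dz": 0, "yaw": 0, "jaw": 0},
    {"dx": -0.0022, "dy": -0.01, "dz": 0, "yaw": 0, "jaw": 0}
  ]
}}

```text
clock: 3.9
eef_pos: [524.4, 247.3, 146.0]
tool_rot: [3.13, 0.001, 2.931]
force: [-2.8, 14.6, 3.8]
width: -0.1
gripper_force: 5.6
```

```bash
cat >> m.py <<'E'
CEN=np.array([544.3,125.7,126.3])
def status(i):
    for n in('scene','top'):
        tag=n[0]+str(i); grab(n,tag)
        P,C,X,Y,N=measure(tag,(205,345,160,280) if n=='scene' else (225,360,140,260))
        D=(P-CEN)@np.array([X,Y,N]).T
        k=(abs(D[:,1]-112)<40)&(abs(D[:,0])<40)&(D[:,2]>42)&(D[:,2]<63); K=D[k]-[0,112,0]
        w=K[(C[k].min(1)>105)&(abs(K[:,2]-55)<6)]
        far=w[np.hypot(w[:,0],w[:,1])>15]
        if len(far): m=np.median(far,0); print(tag,'dot',len(far),m.round(1),'knob rad',round(np.arctan2(m[1],m[0]),3))
        b=(C.min(1)>100)&(np.hypot(D[:,0],D[:,1])<60)&(abs(D[:,2]-22)<3)
        if b.sum()>30: r=cv2.minAreaRect(D[b][:,:2].astype(np.float32)); print(tag,'rails',b.sum(),np.round(r[0]+r[1]+(r[2],),1))
        ye=(C[:,0]>110)&(C[:,1]>70)&(C[:,2]<55)&(abs(D[:,2])<6)&(np.hypot(D[:,0],D[:,1])<90)
        if ye.sum(): m=np.median(D[ye],0); print(tag,'yel',ye.sum(),m.round(1),'table deg',round(np.degrees(np.arctan2(m[1],m[0]))-180,1))
    a=cv2.imread('pics/s%s.png'%i)[150:290,190:350];b=cv2.imread('pics/t%s.png'%i)[130:270,215:375]
    cv2.imwrite('pics/j%s.png'%i,cv2.resize(np.hstack([a,b]),(800,350),interpolation=2))
E
python3 -c "
from m import *
status(2)"
```

```text
s2 rails 238 [-1.8  0.4 57.9 87.5  4. ]
s2 yel 23 [-6.4 59.8  0.6] table deg -83.9
t2 rails 273 [ 1.2 -0.1 57.6 88.3  5.4]
t2 yel 17 [-3.6 60.4  0.7] table deg -86.6
```

Request:
{"api": "arm_command", "payload": {
  "deltas": [
    {"dx": 0.002, "dy": 0.015, "dz": 0, "yaw": 0, "jaw": 0},
    {"dx": 0.004, "dy": 0.025, "dz": 0.03, "yaw": 0, "jaw": 0},
    {"dx": 0.004, "dy": 0.025, "dz": 0.08, "yaw": 0, "jaw": 0},
    {"dx": -0.03, "dy": 0.05, "dz": 0.1, "yaw": 0, "jaw": 0},
    {"dx": -0.08, "dy": 0.07, "dz": 0.1, "yaw": 0, "jaw": 0},
    {"dx": -0.11, "dy": 0.07, "dz": 0.1, "yaw": 0, "jaw": 0},
    {"dx": -0.11, "dy": 0.07, "dz": 0.1, "yaw": 0, "jaw": 0}
  ]
}}

```text
clock: 4.7
eef_pos: [408.9, 309.7, 244.2]
tool_rot: [-3.139, -0.004, 2.932]
force: [0.6, 0.3, -0.5]
width: -0.2
gripper_force: 0.0
```

```bash
cat > path.py <<'E'
from m import *
N=np.array([-.4352,.0955,.8952]);N/=np.linalg.norm(N);Y=np.array([.214,.977,0]);Y/=np.linalg.norm(Y);X=np.cross(Y,N)
Xh=np.array([X[0],X[1]]);Xh/=np.linalg.norm(Xh);Yh=Y[:2]
def push(a,xt,side=-1,gap=0,clear=6,hx=11,hy=14.5):
    """fist centre (world mm) touching rail outer face (table y=side*28.5) at table x=xt, table angle a deg"""
    c,s=np.cos(np.radians(a)),np.sin(np.radians(a)); ex=c*X+s*Y; ey=-s*X+c*Y
    n=np.array([-ex[1],ex[0]]);n/=np.linalg.norm(n); n*=side*np.sign(n@ey[:2])   # outward, horizontal
    p=CEN+xt*ex+side*28.5*ey
    q=max([p+22*N,p+8*N],key=lambda v:v[:2]@n)
    h=hx*abs(n@Xh)+hy*abs(n@Yh)
    mid=p+14*N; off=(q[:2]-mid[:2])@n+h+gap
    f=mid[:2]+n*off
    z=max(CEN[2]-((f+i*hx*Xh+j*hy*Yh-CEN[:2])@N[:2])/N[2] for i in(-1,1) for j in(-1,1))+clear
    return np.r_[f,z]
if __name__=='__main__':
    print('start',push(-85.2,36,gap=14).round(0))
    for a in range(-85,6,10): print(a,push(a,36).round(1))
E
python3 path.py; python3 -c "
from m import *
print(read_state()['eef_pos']);status(3)"
```

```text
start [479.  99. 109.]
-85 [492.4  96.6 115.7]
-75 [495.7  89.  118.1]
-65 [500.6  82.  121.2]
-55 [507.2  76.  125. ]
-45 [515.2  71.4 129.4]
-35 [524.6  68.5 134.3]
-25 [534.9  68.  139.4]
-15 [545.5  70.  144.3]
-5 [555.8  74.8 148.8]
5 [564.5  79.4 152.5]
[408.8956447  309.72250497 244.223117  ]
s3 rails 237 [-2.  -0.2 57.7 88.5  5.1]
s3 yel 23 [-5.7 59.8  0.3] table deg -84.6
t3 dot 7 [14.8 19.3 57.2] knob rad 0.916
t3 rails 259 [ 1.5  0.1 57.  88.6  5.2]
t3 yel 16 [-3.3 60.3  0.4] table deg -86.9
```

View pics/j3.png

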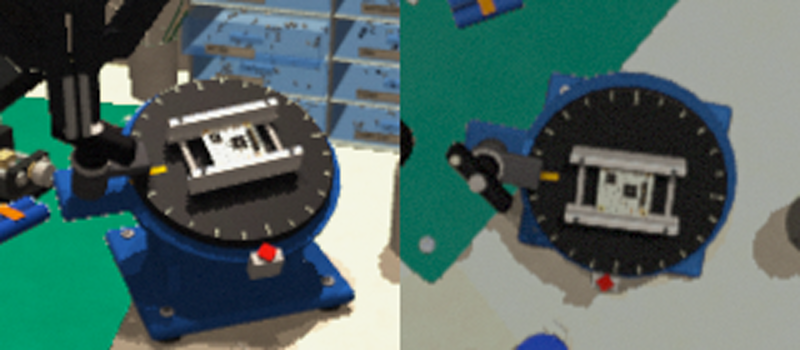

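The knob is at about 0.9 rad, with the wing diagonal and the dot near (462,155) in the right half, so the clamp is off. I'll move to the downhill side of the rail's far end.

Request:
{"api": "arm_command", "payload": {
  "deltas": [
    {"dx": 0.0, "dy": -0.04, "dz": 0, "yaw": 0, "jaw": 0},
    {"dx": 0.03, "dy": -0.09, "dz": 0, "yaw": 0, "jaw": 0},
    {"dx": 0.05, "dy": -0.135, "dz": 0, "yaw": 0, "jaw": 0},
    {"dx": 0.06, "dy": -0.18, "dz": 0, "yaw": 0, "jaw": 0},
    {"dx": 0.063, "dy": -0.21, "dz": -0.01, "yaw": 0, "jaw": 0},
    {"dx": 0.063, "dy": -0.21, "dz": -0.05, "yaw": 0, "jaw": 0},
    {"dx": 0.063, "dy": -0.21, "dz": -0.09, "yaw": 0, "jaw": 0},
    {"dx": 0.063, "dy": -0.21, "dz": -0.12, "yaw": 0, "jaw": 0},
    {"dx": 0.063, "dy": -0.21, "dz": -0.13, "yaw": 0, "jaw": 0},
    {"dx": 0.063, "dy": -0.21, "dz": -0.13, "yaw": 0, "jaw": 0}
  ]
}}

```text
clock: 5.8
eef_pos: [477.3, 97.8, 113.1]
tool_rot: [-3.14, -0.002, 2.924]
force: [0.6, 0.1, 1.0]
width: -0.4
gripper_force: 0.0
```

Request:
{"api": "arm_command", "payload": {
  "deltas": [
    {"dx": 0.008, "dy": -0.001, "dz": 0.001, "yaw": 0, "jaw": 0},
    {"dx": 0.015, "dy": -0.0024, "dz": 0.0025, "yaw": 0, "jaw": 0},
    {"dx": 0.0165, "dy": -0.006, "dz": 0.0037, "yaw": 0, "jaw": 0},
    {"dx": 0.0185, "dy": -0.01, "dz": 0.005, "yaw": 0, "jaw": 0},
    {"dx": 0.021, "dy": -0.0135, "dz": 0.0065, "yaw": 0, "jaw": 0},
    {"dx": 0.0235, "dy": -0.017, "dz": 0.008, "yaw": 0, "jaw": 0},
    {"dx": 0.0265, "dy": -0.02, "dz": 0.01, "yaw": 0, "jaw": 0},
    {"dx": 0.03, "dy": -0.023, "dz": 0.012, "yaw": 0, "jaw": 0},
    {"dx": 0.034, "dy": -0.0255, "dz": 0.014, "yaw": 0, "jaw": 0},
    {"dx": 0.038, "dy": -0.0275, "dz": 0.016, "yaw": 0, "jaw": 0},
    {"dx": 0.0425, "dy": -0.029, "dz": 0.0185, "yaw": 0, "jaw": 0},
    {"dx": 0.0475, "dy": -0.0305, "dz": 0.021, "yaw": 0, "jaw": 0},
    {"dx": 0.0475, "dy": -0.0305, "dz": 0.021, "yaw": 0, "jaw": 0}
  ]
}}

```text
clock: 7.1
eef_pos: [526.3, 68.0, 135.8]
tool_rot: [3.141, 0.002, 2.925]
force: [-1.5, -1.3, 1.0]
width: 0.2
gripper_force: 0.7
```

```bash
python3 -c "
from m import *
print(read_state()['eef_pos']);status(4)"
```

```text
[526.32523456  67.97738543 135.80192002]
s4 dot 13 [13.2 18.6 56.5] knob rad 0.954
s4 rails 215 [-1.4  0.3 56.4 90.3 50.1]
s4 yel 40 [-51.7  42.    0.4] table deg -39.1
t4 dot 8 [15.  18.9 56.8] knob rad 0.901
t4 rails 175 [ 2.3  0.4 54.8 87.8 50.4]
t4 yel 31 [-50.7  43.2   0.2] table deg -40.4
```

View pics/j4.png

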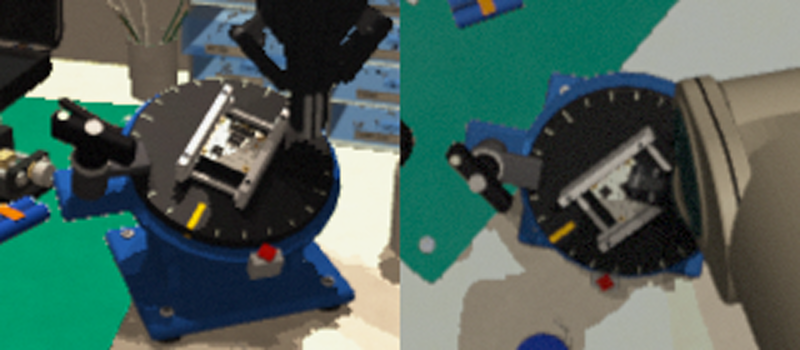

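Pushing works: the table is at about −40°, with the yellow mark at (197,215), and the fingers are at the outer face of the rail, clear of the board. I'll continue.

Request:
{"api": "arm_command", "payload": {
  "deltas": [
    {"dx": 0.005, "dy": -0.0005, "dz": 0.0025, "yaw": 0, "jaw": 0},
    {"dx": 0.01, "dy": -0.0005, "dz": 0.005, "yaw": 0, "jaw": 0},
    {"dx": 0.0155, "dy": 0.0005, "dz": 0.0075, "yaw": 0, "jaw": 0},
    {"dx": 0.0208, "dy": 0.0015, "dz": 0.01, "yaw": 0, "jaw": 0},
    {"dx": 0.026, "dy": 0.0035, "dz": 0.0122, "yaw": 0, "jaw": 0},
    {"dx": 0.031, "dy": 0.0063, "dz": 0.0145, "yaw": 0, "jaw": 0},
    {"dx": 0.031, "dy": 0.0063, "dz": 0.0145, "yaw": 0, "jaw": 0},
    {"dx": 0.031, "dy": 0.0063, "dz": 0.0145, "yaw": 0, "jaw": 0}
  ]
}}

```text
clock: 8.0
eef_pos: [557.0, 75.4, 150.2]
tool_rot: [3.14, 0.002, 2.926]
force: [-0.4, 0.2, -0.2]
width: 0.1
gripper_force: 0.1
```

```bash
python3 -c "
from m import *
print(read_state()['eef_pos']);status(5)"
```

```text
[556.95982109  75.37586717 150.21476565]
s5 dot 13 [13.2 18.6 56.6] knob rad 0.953
s5 rails 187 [-2.4  0.3 56.3 88.6 83.9]
s5 yel 28 [-68.2   7.2   0.4] table deg -6.0
t5 dot 8 [15.  19.1 55.7] knob rad 0.905
t5 rails 127 [ 1.9 -0.  55.  85.4 83.9]
t5 yel 12 [-64.8   7.3   1. ] table deg -6.5
```

Request:
{"api": "arm_command", "payload": {
  "deltas": [
    {"dx": 0.0003, "dy": 0.0015, "dz": 0, "yaw": 0, "jaw": 0},
    {"dx": 0.0007, "dy": 0.003, "dz": 0, "yaw": 0, "jaw": 0},
    {"dx": 0.0007, "dy": 0.003, "dz": 0, "yaw": 0, "jaw": 0},
    {"dx": 0.0007, "dy": 0.003, "dz": 0, "yaw": 0, "jaw": 0}
  ]
}}

```text
clock: 8.5
eef_pos: [556.9, 76.7, 150.1]
tool_rot: [-3.141, 0.001, 2.925]
force: [-0.1, -5.0, 2.7]
width: 0.4
gripper_force: 2.6
```

```bash
python3 -c "
from m import *
print(read_state()['eef_pos']);status(6)
for t,b in(('s6',(205,345,175,280)),('t6',(225,360,150,250))):
    P,C,X,Y,N=measure(t,b); D=(P-CEN)@np.array([X,Y,N]).T
    rd=(C[:,0]>120)&(C[:,1]<60)&(D[:,0]<-50); m=D[rd].mean(0); print('red',m.round(1),np.degrees(np.arctan2(m[1],m[0]))%360-180)
"
```

```text
[556.87938187  76.71332093 150.09469352]
s6 dot 13 [13.8 18.6 55.9] knob rad 0.932
s6 rails 188 [-1.3  0.1 56.7 89.3 84.6]
s6 yel 26 [-69.8   5.9   0.5] table deg -4.8
t6 dot 8 [14.9 18.9 56.4] knob rad 0.902
t6 rails 123 [ 2.4  0.5 54.2 86.5 85.3]
t6 yel 12 [-66.    6.1   0.8] table deg -5.3
red [-90.6  -1.1  -3.1] 0.7215664496174838
red [-89.7  -0.8  -2.2] 0.4927972272401746
```

Request:
{"api": "arm_command", "payload": {
  "deltas": [
    {"dx": 0.0003, "dy": 0.0012, "dz": 0, "yaw": 0, "jaw": 0},
    {"dx": 0.0006, "dy": 0.0025, "dz": 0, "yaw": 0, "jaw": 0},
    {"dx": 0.0008, "dy": 0.0036, "dz": 0, "yaw": 0, "jaw": 0},
    {"dx": 0.0008, "dy": 0.0036, "dz": 0, "yaw": 0, "jaw": 0}
  ]
}}

```text
clock: 9.0
eef_pos: [559.0, 79.8, 150.6]
tool_rot: [-3.141, 0.004, 2.924]
force: [2.1, -6.8, 3.4]
width: 0.2
gripper_force: 2.9
```

```bash
cat >> m.py <<'E'
def red(i):
    for t,b in(('s%s'%i,(205,345,175,280)),('t%s'%i,(225,360,150,250))):
        P,C,X,Y,N=measure(t,b); D=(P-CEN)@np.array([X,Y,N]).T
        rd=(C[:,0]>120)&(C[:,1]<60)&(D[:,0]<-50)
        if rd.sum(): m=D[rd].mean(0); print('red',m.round(1),np.degrees(np.arctan2(m[1],m[0]))%360-180)
E
python3 -c "
from m import *
print(read_state()['eef_pos']);status(7);red(7)"
```

```text
[559.00403968  79.8024118  150.57744754]
s7 dot 13 [13.4 18.7 55.7] knob rad 0.949
s7 rails 178 [-1.9  0.3 90.2 56.3  0.2]
s7 yel 27 [-69.2   0.2   0.6] table deg -0.2
t7 dot 8 [15.4 19.7 56.6] knob rad 0.907
t7 rails 111 [ 1.5 -0.2 88.8 55.6  0.2]
t7 yel 13 [-65.2   0.3   0.5] table deg -0.3
red [-90.8  -0.6  -2.8] 0.35289029566447994
red [-88.6   0.1  -1.5] -0.07246296389357099
```

The table is at 0°, within about 0.5° of the pointer. I'll back off, retract and approach the far wing end from outside.

Request:
{"api": "arm_command", "payload": {
  "deltas": [
    {"dx": -0.002, "dy": -0.012, "dz": 0.0, "yaw": 0, "jaw": 0},
    {"dx": -0.004, "dy": -0.02, "dz": 0.005, "yaw": 0, "jaw": 0},
    {"dx": -0.004, "dy": -0.02, "dz": 0.05, "yaw": 0, "jaw": 0},
    {"dx": -0.004, "dy": -0.02, "dz": 0.095, "yaw": 0, "jaw": 0},
    {"dx": 0.0, "dy": 0.02, "dz": 0.11, "yaw": 0, "jaw": 0},
    {"dx": 0.01, "dy": 0.07, "dz": 0.11, "yaw": 0, "jaw": 0},
    {"dx": 0.015, "dy": 0.12, "dz": 0.11, "yaw": 0, "jaw": 0},
    {"dx": 0.02, "dy": 0.165, "dz": 0.11, "yaw": 0, "jaw": 0},
    {"dx": 0.0225, "dy": 0.21, "dz": 0.11, "yaw": 0, "jaw": 0},
    {"dx": 0.0225, "dy": 0.21, "dz": 0.11, "yaw": 0, "jaw": 0},
    {"dx": 0.0225, "dy": 0.21, "dz": 0.11, "yaw": 0, "jaw": 0}
  ]
}}

```text
clock: 10.2
eef_pos: [578.5, 292.7, 259.2]
tool_rot: [-3.141, -0.002, 2.929]
force: [0.6, -0.9, 0.2]
width: -0.2
gripper_force: 0.0
```

```bash
python3 -c "
from m import *
print(read_state()['eef_pos']);status(8);red(8)
a=cv2.imread('pics/s8.png')[165:275,205:345];cv2.imwrite('pics/s8c.png',cv2.resize(a,None,fx=5,fy=5,interpolation=2))"
```

```text
[578.53022023 292.72012696 259.2186925 ]
s8 dot 9 [14.5 18.8 56.3] knob rad 0.913
s8 rails 244 [-2.2  0.2 57.2 88.3 89.6]
s8 yel 40 [-66.9  -0.4   0.2] table deg -359.6
t8 dot 2 [16.2 18.2 56.2] knob rad 0.842
t8 rails 250 [ 1.6 -0.2 56.2 88.8 90. ]
t8 yel 24 [-66.6   0.4   0.8] table deg -0.4
red [-90.7  -0.9  -3.1] 0.5656409685698236
red [-89.2  -0.3  -2.3] 0.1666633960655588
```

View pics/s8c.png

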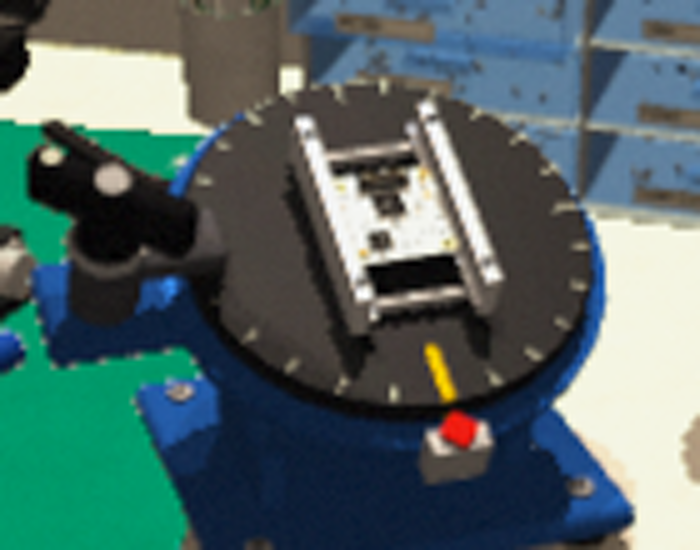

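The yellow mark runs into the red pointer tip at about (450,405). I'll descend and push the knob tight.

Request:
{"api": "arm_command", "payload": {
  "deltas": [
    {"dx": 0, "dy": 0.0, "dz": -0.04, "yaw": 0, "jaw": 0},
    {"dx": 0, "dy": 0, "dz": -0.08, "yaw": 0, "jaw": 0},
    {"dx": 0, "dy": 0, "dz": -0.092, "yaw": 0, "jaw": 0},
    {"dx": 0, "dy": 0, "dz": -0.092, "yaw": 0, "jaw": 0},
    {"dx": 0, "dy": -0.006, "dz": -0.092, "yaw": 0, "jaw": 0},
    {"dx": 0, "dy": -0.01, "dz": -0.092, "yaw": 0, "jaw": 0},
    {"dx": 0, "dy": -0.013, "dz": -0.092, "yaw": 0, "jaw": 0},
    {"dx": 0, "dy": -0.016, "dz": -0.092, "yaw": 0, "jaw": 0},
    {"dx": 0, "dy": -0.019, "dz": -0.092, "yaw": 0, "jaw": 0}
  ]
}}

```text
clock: 11.2
eef_pos: [580.0, 272.4, 168.5]
tool_rot: [3.141, 0.001, 2.925]
force: [-0.2, 2.3, 0.3]
width: 0.0
gripper_force: 1.1
```

Request:
{"api": "arm_command", "payload": {
  "deltas": [
    {"dx": 0, "dy": -0.003, "dz": 0, "yaw": 0, "jaw": 0},
    {"dx": 0, "dy": -0.006, "dz": 0, "yaw": 0, "jaw": 0},
    {"dx": 0, "dy": -0.009, "dz": 0, "yaw": 0, "jaw": 0},
    {"dx": 0, "dy": -0.012, "dz": 0, "yaw": 0, "jaw": 0},
    {"dx": 0, "dy": -0.015, "dz": 0, "yaw": 0, "jaw": 0},
    {"dx": 0, "dy": -0.015, "dz": 0, "yaw": 0, "jaw": 0}
  ]
}}

```text
clock: 11.8
eef_pos: [584.0, 264.8, 170.7]
tool_rot: [3.127, 0.009, 2.928]
force: [6.3, 10.9, 3.0]
width: 0.3
gripper_force: 5.9
```

```bash
python3 -c "
from m import *
print(read_state()['eef_pos']);status(9)"
```

```text
[583.96549366 264.75833085 170.65959856]
s9 rails 237 [-2.7  0.4 57.1 89.2 89.1]
s9 yel 40 [-66.5  -0.2   0.7] table deg -359.8
t9 rails 250 [ 1.4 -0.  56.5 88.5 89.3]
t9 yel 23 [-65.2   0.3   0.5] table deg -0.3
```

View pics/j9.png

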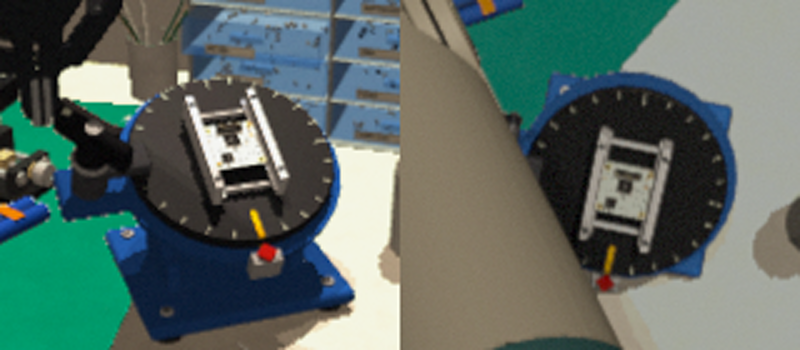

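The wing has barely moved. The fingers slid along the wing's tip, drifting +x to 584. I'll back off and restart further inboard so they bear on the wing's flat outer face.

Request:
{"api": "arm_command", "payload": {
  "deltas": [
    {"dx": 0.0, "dy": 0.02, "dz": 0, "yaw": 0, "jaw": 0},
    {"dx": 0, "dy": 0.036, "dz": 0, "yaw": 0, "jaw": 0},
    {"dx": -0.008, "dy": 0.036, "dz": 0, "yaw": 0, "jaw": 0},
    {"dx": -0.01, "dy": 0.034, "dz": 0, "yaw": 0, "jaw": 0},
    {"dx": -0.0105, "dy": 0.028, "dz": 0, "yaw": 0, "jaw": 0},
    {"dx": -0.011, "dy": 0.023, "dz": 0, "yaw": 0, "jaw": 0},
    {"dx": -0.01, "dy": 0.02, "dz": 0, "yaw": 0, "jaw": 0},
    {"dx": -0.009, "dy": 0.0165, "dz": 0, "yaw": 0, "jaw": 0},
    {"dx": -0.007, "dy": 0.013, "dz": 0, "yaw": 0, "jaw": 0},
    {"dx": -0.005, "dy": 0.01, "dz": 0, "yaw": 0, "jaw": 0}
  ]
}}

```text
clock: 12.9
eef_pos: [573.8, 271.3, 168.5]
tool_rot: [3.136, -0.002, 2.927]
force: [-2.9, 7.0, 3.7]
width: 0.2
gripper_force: 3.3
```

```bash
python3 -c "
from m import *
print(read_state()['eef_pos']);status(10)"
```

```text
[573.77519102 271.29688825 168.49156218]
s10 dot 1 [ 7.9 29.7 51.2] knob rad 1.311
s10 rails 243 [-1.8 -0.1 57.7 90.1 89.4]
s10 yel 40 [-67.4  -0.4   0.5] table deg -359.7
t10 rails 257 [ 1.3 -0.2 56.3 89.4 89.8]
t10 yel 25 [-66.7   0.5   1. ] table deg -0.5
```

View pics/j10.png

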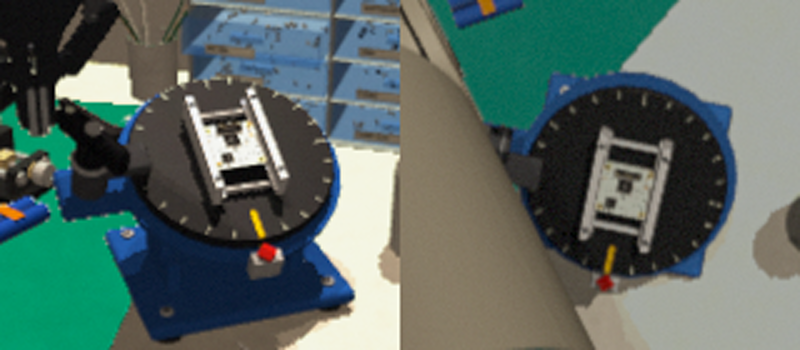

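The wing is now turning, seen foreshortened at about (90,130). That was my tenth and last picture view, so I'll go by numbers from here.

Request:
{"api": "arm_command", "payload": {
  "deltas": [
    {"dx": 0.0012, "dy": -0.003, "dz": 0, "yaw": 0, "jaw": 0},
    {"dx": 0.0024, "dy": -0.006, "dz": 0, "yaw": 0, "jaw": 0},
    {"dx": 0.0032, "dy": -0.009, "dz": 0, "yaw": 0, "jaw": 0},
    {"dx": 0.004, "dy": -0.012, "dz": 0, "yaw": 0, "jaw": 0},
    {"dx": 0.004, "dy": -0.015, "dz": 0, "yaw": 0, "jaw": 0},
    {"dx": 0.004, "dy": -0.015, "dz": 0, "yaw": 0, "jaw": 0}
  ]
}}

```text
clock: 13.6
eef_pos: [579.7, 255.9, 169.5]
tool_rot: [3.135, 0.002, 2.927]
force: [-1.2, 5.7, 5.6]
width: 0.1
gripper_force: 3.0
```

```bash
cat >> m.py <<'E'
def wing(i):
    # wing angle from dark top points
    for t,b in(('s%s'%i,(205,345,160,280)),('t%s'%i,(225,360,140,260))):
        P,C,X,Y,N=measure(t,b); D=(P-CEN)@np.array([X,Y,N]).T-[0,112,0]
        k=(np.hypot(D[:,0],D[:,1])<36)&(D[:,2]>47)&(D[:,2]<61)&(D[:,1]<12-0*D[:,0]); K=D[k]
        if len(K)>20:
            r=cv2.fitLine(K[:,:2].astype(np.float32),cv2.DIST_HUBER,0,.01,.01).ravel()
            print(t,'wing',len(K),K.min(0).round(0),K.max(0).round(0),'rad',round(float(np.arctan(r[1]/r[0])),3))
E
python3 -c "
from m import *
p=read_state()['eef_pos'];d=p[:2]-[550,239.2];print(p,'s',(d@[.977,-.214])/.895,'y',d@[.214,.977]);wing(10);status(11);wing(11)"
```

```text
[579.65353523 255.92745507 169.46190702] s 28.37075813543218 y 22.68858014281126
s10 wing 222 [-32. -20.  47.] [25. 12. 58.] rad 0.498
s11 rails 240 [-1.7  0.2 57.  88.9 89.3]
s11 yel 39 [-68.5  -0.1   0.6] table deg -359.9
t11 rails 246 [ 2.1 -0.  56.5 89.5 89.3]
t11 yel 21 [-63.7   0.7   1.5] table deg -0.6
s11 wing 244 [-35.  -8.  48.] [29. 12. 59.] rad 0.119
```

Request:
{"api": "arm_command", "payload": {
  "deltas": [
    {"dx": 0.0, "dy": -0.002, "dz": 0, "yaw": 0, "jaw": 0},
    {"dx": -0.0005, "dy": -0.004, "dz": 0, "yaw": 0, "jaw": 0},
    {"dx": -0.001, "dy": -0.006, "dz": 0, "yaw": 0, "jaw": 0},
    {"dx": -0.001, "dy": -0.006, "dz": 0, "yaw": 0, "jaw": 0}
  ]
}}

```text
clock: 14.1
eef_pos: [579.6, 250.5, 169.6]
tool_rot: [3.134, 0.004, 2.927]
force: [1.6, 7.6, 3.8]
width: -0.3
gripper_force: 3.7
```

```bash
python3 -c "
from m import *
p=read_state()['eef_pos'];d=p[:2]-[550,239.2];print(p,'s',(d@[.977,-.214])/.895,'y',d@[.214,.977]);wing(0);status(12);wing(12)"
```

```text
[579.62689346 250.45504427 169.57901131] s 29.65016249809874 y 17.336333449028494
s0 wing 233 [-34.  -7.  47.] [31.  7. 57.] rad 0.01
t0 wing 229 [-31.  -7.  48.] [33.  7. 58.] rad -0.012
s12 rails 238 [-2.3  0.4 56.5 89.3 89.8]
s12 yel 38 [-67.   -0.    0.3] table deg -360.0
t12 rails 238 [ 1.3 -0.1 56.3 88.9 89.5]
t12 yel 14 [-61.7   0.3   1. ] table deg -0.3
s12 wing 262 [-35.  -9.  47.] [32. 12. 61.] rad -0.006
```

Request:
{"api": "arm_command", "payload": {
  "deltas": [
    {"dx": -0.0004, "dy": -0.002, "dz": 0, "yaw": 0, "jaw": 0},
    {"dx": -0.0008, "dy": -0.004, "dz": 0, "yaw": 0, "jaw": 0},
    {"dx": -0.0008, "dy": -0.004, "dz": 0, "yaw": 0, "jaw": 0},
    {"dx": 0.002, "dy": 0.014, "dz": 0, "yaw": 0, "jaw": 0},
    {"dx": 0.004, "dy": 0.034, "dz": 0.01, "yaw": 0, "jaw": 0},
    {"dx": 0.004, "dy": 0.05, "dz": 0.05, "yaw": 0, "jaw": 0},
    {"dx": -0.02, "dy": 0.09, "dz": 0.09, "yaw": 0, "jaw": 0},
    {"dx": -0.06, "dy": 0.12, "dz": 0.1, "yaw": 0, "jaw": 0},
    {"dx": -0.1, "dy": 0.15, "dz": 0.1, "yaw": 0, "jaw": 0},
    {"dx": -0.14, "dy": 0.18, "dz": 0.1, "yaw": 0, "jaw": 0},
    {"dx": -0.18, "dy": 0.21, "dz": 0.1, "yaw": 0, "jaw": 0},
    {"dx": -0.2, "dy": 0.24, "dz": 0.1, "yaw": 0, "jaw": 0},
    {"dx": -0.2, "dy": 0.24, "dz": 0.1, "yaw": 0, "jaw": 0},
    {"dx": -0.2, "dy": 0.24, "dz": 0.1, "yaw": 0, "jaw": 0}
  ]
}}

```text
clock: 15.6
eef_pos: [376.5, 487.5, 267.4]
tool_rot: [-3.14, 0.0, 2.929]
force: [0.3, -0.1, 0.1]
width: 0.0
gripper_force: 0.0
```

```bash
python3 -c "
from m import *
p=read_state();print(p['eef_pos'],p['force']);status(13);wing(13);red(13)
for t in 'st':
    a=np.load('pics/%s0.npz'%t)['im'].astype(int);b=np.load('pics/%s13.npz'%t)['im'].astype(int)
    m=(abs(a-b).max(2)>60).astype(np.uint8); n,_,S,c=cv2.connectedComponentsWithStats(m); print(t,[tuple(s) for s in S[1:] if s[4]>25])
"
```

```text
[376.50782813 487.52189755 267.43417524] [ 0.34974635 -0.14626014  0.06749967]
s13 dot 13 [23.2 -6.5 53.8] knob rad -0.271
s13 rails 244 [-2.6  0.1 56.8 90.2 89.7]
s13 yel 40 [-67.7   0.2   0.5] table deg -0.2
t13 dot 8 [24.  -5.6 54.5] knob rad -0.228
t13 rails 252 [ 1.2 -0.1 56.  89.7 89.8]
t13 yel 22 [-66.2   0.3   0.6] table deg -0.3
s13 wing 219 [-34. -12.  47.] [28. 12. 57.] rad -0.235
t13 wing 222 [-30. -14.  47.] [33. 11. 57.] rad -0.251
red [-90.5  -0.9  -3.2] 0.5692873130141436
red [-89.2  -0.1  -2. ] 0.037995837392344356
s [(np.int32(3), np.int32(42), np.int32(88), np.int32(24), np.int32(1553)), (np.int32(11), np.int32(68), np.int32(122), np.int32(165), np.int32(9088)), (np.int32(46), np.int32(158), np.int32(11), np.int32(9), np.int32(58)), (np.int32(33), np.int32(170), np.int32(23), np.int32(14), np.int32(106)), (np.int32(20), np.int32(173), np.int32(13), np.int32(11), np.int32(68)), (np.int32(39), np.int32(180), np.int32(10), np.int32(3), np.int32(26)), (np.int32(30), np.int32(183), np.int32(15), np.int32(8), np.int32(74)), (np.int32(42), np.int32(185), np.int32(32), np.
[... 800 characters left out ...]
.int32(9), np.int32(11), np.int32(56)), (np.int32(315), np.int32(199), np.int32(7), np.int32(17), np.int32(62)), (np.int32(316), np.int32(203), np.int32(10), np.int32(21), np.int32(94)), (np.int32(244), np.int32(206), np.int32(6), np.int32(11), np.int32(28)), (np.int32(293), np.int32(214), np.int32(23), np.int32(17), np.int32(125)), (np.int32(297), np.int32(228), np.int32(4), np.int32(11), np.int32(31)), (np.int32(30), np.int32(285), np.int32(81), np.int32(62), np.int32(2002)), (np.int32(0), np.int32(316), np.int32(39), np.int32(39), np.int32(592)), (np.int32(98), np.int32(317), np.int32(11), np.int32(7), np.int32(45)), (np.int32(0), np.int32(390), np.int32(14), np.int32(29), np.int32(122))]
```

```bash
python3 -c "
from cell import *
print(finish_job())"
```

```text
the job is handed in; nothing more can be done
None
```

The job is handed in: I loosened the knob to about 0.9 rad, turned the table until its yellow mark was within about 0.5° of the red pointer, and retightened the knob to about −0.24 rad. That is slightly tighter than the 0 it started at and close to its −0.25 stop. The fingers stayed outside the rails, clear of the board, and before/after pictures show no change at the bottle, cleaner or spool.

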